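# Raise the calibration guard's window to the marker

## Robot

A 6-joint arm with a two-finger parallel gripper is mounted at the origin on the work surface. World frame = base frame: x ahead of the robot, y to its left, z up, the work surface at z = 0. Lengths are in mm, angles in rad, forces in N, time in s.
With the tool pointing down it reaches from about 350 to 875 mm from the base axis. Payload 4.2 kg.
Tool frame: the origin (TCP) lies on the mounting face of the last link; the fingertips stand 173 mm ahead of it and the grasp point (between the pads) lies 155 mm ahead of it; z points along the fingers, y is the line along which they close (so a half turn about z gives the same grasp; the last joint's range is limited). The gripper opens to 85 mm and grips with 20 to 120 N. Pads are 22 mm wide; open, the fingers measure 114 mm over their backs; the gripper's body (76 mm by 85 mm) begins 54 mm behind the grasp point. The pads swing forward as they close: fully open they stand 13 mm farther back than shut.
Start: joints at [-0.895, 0.385, 0.008, 0, -1.194, -0.259], TCP at [253.036, -571.466, 404.712] pointing down, gripper open.
Joint ranges: [-3.14, 3.14], [-1.21, 2.06], [-1.07, 1.41], [-3.16, 2.05], [-2.99, -0.16], [-3.1, 3.1]. Speed limits (rad/s): [2.79, 2.79, 3.14, 3.14, 3.14, 3.14].

## Interface

Orientations are given as a 3x3 rotation matrix whose columns are the frame's x, y, z axes.
In Python, from plant import state, capture, camera_model, finish_job gives the robot as it stands.
- The arm moves only by the tool move_arm, never from a script. Its argument "moves" is a list of rows, each a list of 6 numbers: the shift along the tool's x, y, z in m, then the turn, a rotation vector about the tool's x, y, z in degrees. In form: [[dx, dy, dz, ax, ay, az], ...]. A call has 1 to 10 rows; each row shifts and turns the commanded pose from where the row before left it, along the tool's axes as they then stand; what a row does not reach is not made up. A row lasts 1/8 s, in which the tool goes at most 62.5 mm and 10.7 degrees, less where a joint would pass 70% of its speed; a pose out of reach is approached as far as the arm can. A call with a gripper value outside its range is refused whole. "claw" is the opening, from -1 (shut) to 1 (fully open), set as the call begins (left out, the last holds). The fingers move at their own pace and stop on an object; the grip force is fixed at half the most. Time passes only in rows, so rows that do not move let the fingers close. It gives the time, the measured TCP pose, the force, the opening and the grip force at its end, in the units of the state.
- state(): the state, without advancing time (a new reading comes with each control period).
- capture(name): name is "side" or "top"; returns the picture (400x640x3 uint8, red, green, blue); there is no depth.
- camera_model(name): a dict with "mtx" (3x3 intrinsics, pixels), "rvec" (rotation vector, rad) and "tvec" (3), from world to camera coordinates, as OpenCV has them. Camera axes: x right, y down, z forward; pixel columns grow to the right and rows downward; lengths in mm; the calibration is good to about 2 mm. A picture is of the moment at which its call begins. camera_model takes no time and is no camera call.
- finish_job(): hands the job in; it is judged then, once.
The state is a dict: "t": time; "q": joint angles; "joint_vel": joint speeds; "joint_efforts": joint torques, N m; "tcp_pos": TCP position; "ee_rot": TCP orientation; "wrist_force": force on the tool from outside, world axes, zero at the start; "moment": the same for the moment, N m; "grip_width": finger opening in mm; "grip_force": force on a finger pad.
Only numpy, scipy, OpenCV 4.12 (cv2) and the standard library are available. Lean on these libraries where they do the work, as an engineer would, in place of code of your own. Each camera call takes 0.05 s, during which the arm holds its last target. There are 200 camera calls.

## Task

Open the sloping guard window in front of the calibration source: with the fingertips beneath its projecting lip, gently push the window up until its pointer stands between the two prongs of the marker clamped on the upright, then take the hand away so that the window stays there. Do not pinch the lip, do not shift the marker, and leave everything else on the bench where it is.

Things in the scene. Friction and masses are not known exactly. Their poses are not given: they have to be found in the camera images.
- guard: Fixed aluminium guard frame, 300 mm deep (x), 340 wide (y), 430 high, open at back and top, base 15 mm thick; a small blue calibration source stands inside. Origin: centre of its footprint, on the bench; x points away from the window side, y to the left seen from the robot, z up. Its two uprights (24 mm wide, at y = +-155 mm) lean 30 degrees away from the robot. The front is open below the lip.
- window (a joint): Height of the sliding window along its slope in m: 0 at its lowest, growing as it goes up, 0.23 at the top. It is counterweighted: a push of about 3 to 5 N along the slope moves it, and it stays where it is left.
- window_lip (a point): Middle of the lower outer edge of the lip: an aluminium ledge (window_c0; its rubber topping is window_c1) at the bottom of the clear pane (276 x 160 mm), 240 mm wide, standing out 40 mm square to the pane on the robot's side, 11 mm thick in all. Axes: z up the slope (the travel, 30 degrees from vertical), x square to the pane away from the robot (and downward), y along the lip to the left.
- window_pointer (a point): Tip of the window's pointer: a dark bar 4 mm thick at the height of the lip, that reaches from the window's right-hand end (robot's view) over the front of the right-hand upright. Axes as window_lip.
- mark_gap (a point): Middle of the 20 mm gap between the two prongs of the marker, a black clamp (40 mm tall) with a thumbscrew on the right-hand upright; the prongs, 4 mm thick, one above the other, point left towards the pointer. z points up the slope. The pointer is at the mark when this point and window_pointer coincide along z.
- mark (a joint): Position of the marker along the slope in m, on the same scale as window: the pointer is in the middle of the gap when the two are equal. The clamp sits tight; it is not to be moved.
- meter: Black and red hand-held multimeter lying in front of the guard, 170 x 85 x 36 mm. Origin under its centre; x along it.
- junction_box: Grey plastic junction box, 90 x 75 x 46 mm, in front of the guard. Origin under its centre.
- aperture_ring: Steel ring, 60 mm across, 30 mm bore, 12 mm high, lying in front of the window. Origin under its centre.
- solvent_bottle: White plastic bottle, 56 mm across, 150 mm high, standing left of the guard. Origin under its centre.
- screw_jar: Glass jar with steel lid, 60 mm across, 75 mm high, standing left of the guard. Origin under its centre.
- screwdriver: Screwdriver lying right of the guard, x along it. Origin under its middle.

How it is judged:
By the outcome, as a careful person would: the job done as asked, in the order asked, and still so for the second after the job is handed in, with the robot touching nothing.
It also fails if it takes over 40 s, if anything falls off the work surface, if the arm or the gripper's body presses on something with over 40 N, if the wrist force passes 120 N, or if a joint passes its speed limit or range.

## Working session

There is one attempt and no reset: what is moved stays moved. The work goes in short steps, Python scripts to look and compute and a tool call to move; the robot and the scene stay as the last step left them, time stands still between calls to the robot, and variables do not carry over. Pictures are saved under pics/ and viewed, at most 10 in all, crops included, and the job is handed in when it is done.

Besides the shell and the picture viewer there is one more tool, called after "Request:" by a JSON object that holds its "op" and its "data", one argument or row to a line. move_arm: Moves the arm, as the interface text tells. Its arguments: {"type":"object","properties":{"moves":{"type":"array"},"claw":{"type":"number"}},"required":["moves"]}

```bash
mkdir -p pics; ls
python3 - <<'E'
from plant import *
import cv2,numpy as np
for n in("side","top"):
    im=capture(n); cv2.imwrite(f"pics/{n}0.png",cv2.cvtColor(im,cv2.COLOR_RGB2BGR))
    m=camera_model(n); R=cv2.Rodrigues(np.array(m["rvec"],float))[0]; print(n,m["mtx"],R.round(3).tolist(),(-R.T@np.array(m["tvec"]).ravel()).round(1))
s=state();print(s["t"],s["tcp_pos"],np.round(s["ee_rot"],3).tolist())
E
```

```text
pics
side [[485.56946111   0.         315.21937416]
 [  0.         485.56946111 202.80332426]
 [  0.           0.           1.        ]] [[-0.997, -0.074, -0.015], [-0.028, 0.547, -0.837], [0.07, -0.834, -0.547]] [ 500.  1008.6  737.8]
top [[367.99123268   0.         325.97245289]
 [  0.         367.99123268 200.88398173]
 [  0.           0.           1.        ]] [[-0.007, -1.0, -0.023], [-0.989, 0.01, -0.148], [0.148, 0.022, -0.989]] [455.4  28.1 891.9]
0.1 [ 252.97003626 -571.32299093  403.69481036] [[-0.914, -0.405, -0.001], [-0.405, 0.914, 0.002], [0.0, 0.002, -1.0]]
```

View pics/side0.png

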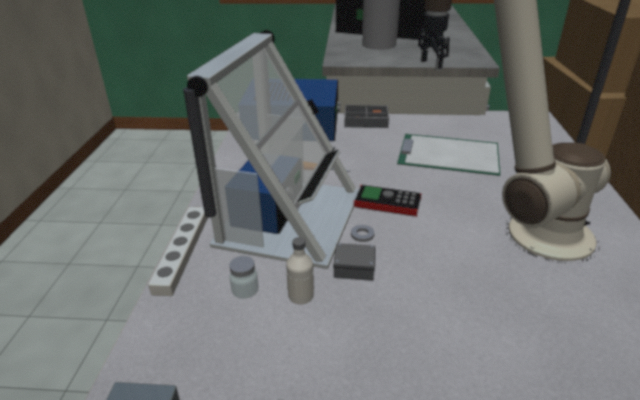

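View pics/top0.png

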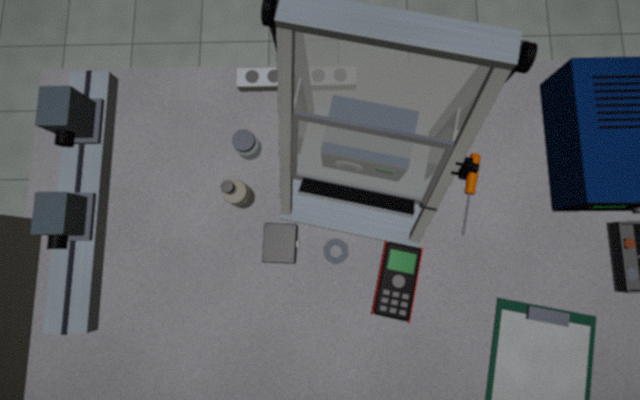

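Run:
```python
import cv2,numpy as np
t=cv2.imread("pics/top0.png")[130:250,270:490]; s=cv2.imread("pics/side0.png")[80:270,190:370]
cv2.imwrite("pics/ct.png",cv2.resize(t,None,fx=3.6,fy=3.6,interpolation=cv2.INTER_CUBIC))
cv2.imwrite("pics/cs.png",cv2.resize(s,None,fx=3.15,fy=3.15,interpolation=cv2.INTER_CUBIC))
```

```text
(no output)
```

View pics/ct.png

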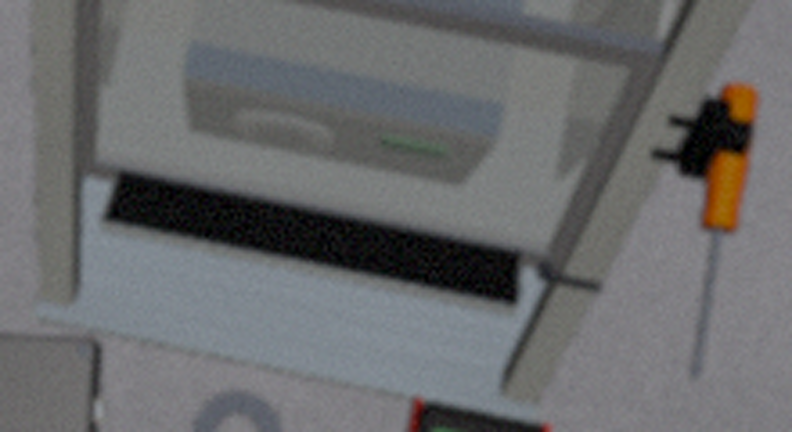

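View pics/cs.png

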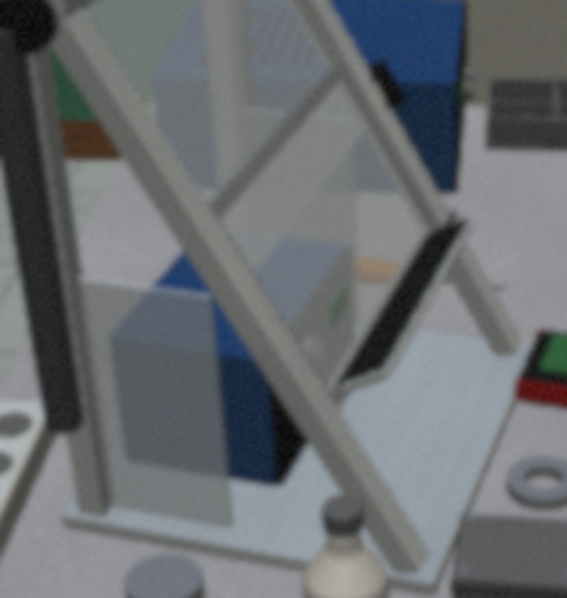

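```bash
cat > h.py <<'E'
import cv2,numpy as np
from plant import *
M={n:camera_model(n) for n in("side","top")}
def P(n):
    m=M[n];R=cv2.Rodrigues(np.array(m["rvec"],float))[0];return np.array(m["mtx"])@np.c_[R,np.array(m["tvec"]).ravel()]
def proj(n,X):
    m=M[n];return cv2.projectPoints(np.array(X,float).reshape(-1,3),np.array(m["rvec"],float),np.array(m["tvec"],float),np.array(m["mtx"]),None)[0].reshape(-1,2)
def tri(s,t):
    X=cv2.triangulatePoints(P("side"),P("top"),np.array(s,float).reshape(2,1),np.array(t,float).reshape(2,1)).ravel();X=X[:3]/X[3]
    return X.round(1),np.abs(proj("side",X)-s).max().round(1)
def onz(n,p,z):
    m=M[n];R=cv2.Rodrigues(np.array(m["rvec"],float))[0];c=-R.T@np.array(m["tvec"]).ravel()
    d=R.T@np.linalg.inv(np.array(m["mtx"]))@[*p,1];return (c+d*(z-c[2])/d[2]).round(1)
E
python3 - <<'E'
from h import *
for k,s,t in[("lipL",(299.5,202.2),(299.2,190.6)),("lipR",(338.3,150.5),(413.6,214.2)),("ptr",(348.7,171.4),(436.1,209.4)),("mark",(313.2,106.4),(454.3,168))]: print(k,*tri(s,t))
print("baseFL",onz("top",(280.6,216.7),15),"baseFR",onz("top",(421.4,245.3),15),onz("side",(328.1,265.7),0),onz("side",(210.6,245.1),0))
print("box",[onz("top",p,46) for p in((263,223),(298,223),(263,263),(297,264))])
print("meter",[onz("top",p,36) for p in((386,242),(421,247),(372,315),(409,321))],"ring",onz("top",(336,250),12))
E
```

```text
lipL [604.5 100.2 140.9] 3.5
lipR [ 534.5 -130.9  156. ] 0.5
ptr [ 525.2 -200.8   58. ] 7.1
mark [ 603.3 -183.8  256. ] 0.7
baseFL [549.5 156.4  15. ] baseFR [ 478.7 -176.7   15. ] [545.5 148.1   0. ] [838.4  87.1   0. ]
box [array([531.9, 192.6,  46. ]), array([531.1, 111.4,  46. ]), array([440.6, 190.9,  46. ]), array([437.9, 113.3,  46. ])]
meter [array([486.3, -91. ,  36. ]), array([ 474.3, -170.7,   36. ]), array([323.8, -54.7,  36. ]), array([ 310.6, -136.7,   36. ])] ring [469.2  24.3  12. ]
```

```bash
cat >> h.py <<'E'
def G(p,X):
    X=np.array(X,float).reshape(-1,3);c,s=np.cos(p[2]),np.sin(p[2])
    return np.c_[p[0]+c*X[:,0]-s*X[:,1],p[1]+s*X[:,0]+c*X[:,1],X[:,2]]
E
python3 - <<'E'
from h import *
from scipy.optimize import least_squares
# p: gx,gy,yaw,lipx,lipz
def f(p):
    r=[]
    B=G(p,[[-150,170,15],[-150,-170,15]]); r+=[proj("top",B)-[(280.6,216.7),(421.4,245.3)]]
    r+=[proj("side",G(p,[[-150,170,0],[150,170,0]]))-[(328.1,265.7),(210.6,245.1)]]
    r+=[proj("top",G(p,[[p[3],120,p[4]],[p[3],-120,p[4]]]))-[(299.2,190.6),(413.6,214.2)]]
    r+=[proj("side",G(p,[[p[3],-120,p[4]]]))-[(338.3,150.5)]]
    return np.vstack(r).ravel()
s=least_squares(f,[661,-41,-.21,-105,150],loss="soft_l1");p=s.x;print(p.round(3),f(p).round(1))
np.save("p.npy",p)
print("lip mid",G(p,[p[3],0,p[4]]).round(1))
# pointer & prongs: on plane parallel to slope; y' tip? solve rays at slope plane n offset d from lip edge +35..40mm
m=M["top"];R=cv2.Rodrigues(np.array(m["rvec"],float))[0];c=-R.T@np.array(m["tvec"]).ravel()
n=np.array([np.cos(np.pi/6),0,-.5]);u=np.array([.5,0,np.cos(np.pi/6)])
co,si=np.cos(p[2]),np.sin(p[2]);Rg=np.array([[co,-si,0],[si,co,0],[0,0,1]])
cg=Rg.T@(c-[p[0],p[1],0]);L=np.array([p[3],0,p[4]])
for d in(0,20,40):
  for k,px in(("ptr",(436.1,209.4)),("p_up",(456.7,163.6)),("p_lo",(451.9,172.5))):
    v=Rg.T@R.T@np.linalg.inv(np.array(m["mtx"]))@[*px,1];X=cg+v*((n@(L-cg)+d)/(n@v));print(d,k,X.round(1),"s",round(u@(X-L),1),proj("side",G(p,X)).round(0))
E
```

```text
[ 6.58852e+02 -4.12160e+01 -2.12000e-01 -9.95080e+01  1.52296e+02] [-0.1  0.6 -0.4  1.  -1.3  2.4 -1.8  1.5  0.8  0.5  2.9  0.4 -1.1  0. ]
lip mid [[561.6 -20.2 152.3]]
0 ptr [ -85.5 -150.8  176.6] s 28.1 [[335. 137.]]
0 p_up [ -21.9 -144.9  286.7] s 155.2 [[311.  96.]]
0 p_lo [ -33.  -144.6  267.4] s 133.0 [[315. 103.]]
20 ptr [ -80.  -158.2  146.1] s 4.3 [[334. 146.]]
20 p_up [ -13.7 -152.1  260.8] s 136.9 [[309. 104.]]
20 p_lo [ -25.3 -151.9  240.8] s 113.7 [[313. 112.]]
40 ptr [ -74.5 -165.7  115.5] s -19.4 [[332. 154.]]
40 p_up [  -5.6 -159.4  235. ] s 118.6 [[307. 112.]]
40 p_lo [ -17.6 -159.1  214.1] s 94.5 [[311. 120.]]
```

Request:
{"op": "move_arm", "data": {
  "moves": [
    [0,0,0,0,0,9],
    [0,0,0,0,0,9],
    [0,0,0,0,0,9],
    [0,0,0,0,0,9]
  ],
  "claw": -1
}}

```text
t: 0.6
tcp_pos: [253.0, -571.4, 404.0]
ee_rot: [[-0.977, 0.215, -0.001], [0.215, 0.977, 0.001], [0.001, 0.001, -1.0]]
wrist_force: [-0.5, 0.5, 0.2]
grip_width: 12.0
grip_force: 0.0
```

Request:
{"op": "move_arm", "data": {
  "moves": [
    [0,0.05,0,0,0,0],
    [0,0.06,0,0,0,0],
    [0,0.06,0,0,0,0],
    [0,0.06,0,0,0,0],
    [0,0.06,0,0,0,0],
    [0,0.06,0,0,0,0],
    [0,0.06,0,0,0,0],
    [0,0.06,0,0,0,0],
    [0,0.06,0,0,0,0],
    [0,0.06,0,0,0,0]
  ]
}}

```text
t: 1.85
tcp_pos: [376.5, 7.3, 404.9]
ee_rot: [[-0.978, 0.209, 0.001], [0.209, 0.978, 0.0], [-0.001, 0.0, -1.0]]
wrist_force: [1.0, -0.0, -0.1]
grip_width: -0.2
grip_force: 0.0
```

Request:
{"op": "move_arm", "data": {
  "moves": [
    [0,0.01,0,0,-9,0],
    [0,0,0,0,-9,0],
    [0,0,0,0,-9,0],
    [0,0,0,0,-9,0],
    [0,0,0,0,-9,0],
    [0,0,0,0,-9,0],
    [0,0,0,0,-9,0],
    [0,0,0,0,0,0],
    [0,0,0,0,0,0]
  ]
}}

```text
t: 2.98
tcp_pos: [377.6, -35.4, 500.7]
ee_rot: [[-0.605, 0.173, 0.777], [0.11, 0.985, -0.133], [-0.788, 0.005, -0.615]]
wrist_force: [0.1, 0.5, -0.3]
grip_width: 0.4
grip_force: 0.0
```

Run:
```python
from h import *
s=state();print(np.round(s["q"],3),np.round(s["tcp_pos"],1),s["t"])
```

```text
[ 0.032 -0.271 -0.916  1.396 -0.16  -3.096] [377.6 -35.4 500.7] 2.975
```

Request:
{"op": "move_arm", "data": {
  "moves": [
    [0,0,0,0,9,0],
    [0,0,0,0,9,0],
    [0,0,0,0,9,0],
    [0,0,0,0,9,0],
    [0,0,0,0,0,0]
  ]
}}

```text
t: 3.6
tcp_pos: [385.1, -45.6, 515.5]
ee_rot: [[-0.859, 0.209, 0.468], [0.18, 0.978, -0.106], [-0.479, -0.007, -0.878]]
wrist_force: [-0.5, -0.3, -0.3]
grip_width: -0.2
grip_force: 0.0
```

```bash
cat > st.py <<'E'
from h import *
import json,os
s=state();print(np.round(s["q"],3),np.round(s["tcp_pos"],1),np.round(s["ee_rot"],3).tolist(),np.round(s["wrist_force"],1),s["t"])
open("log.jsonl","a").write(json.dumps([list(map(float,s["q"])),list(map(float,s["tcp_pos"])),np.array(s["ee_rot"]).tolist()])+"\n")
E
echo '[[0.032,-0.271,-0.916,1.396,-0.16,-3.096],[377.6,-35.4,500.7],[[-0.605,0.173,0.777],[0.11,0.985,-0.133],[-0.788,0.005,-0.615]]]
[[-0.895,0.385,0.008,0,-1.194,-0.259],[253.036,-571.466,404.712],[[-0.914,-0.405,-0.001],[-0.405,0.914,0.002],[0.0,0.002,-1.0]]]'>log.jsonl
python3 st.py
```

```text
[ 0.372 -0.221 -0.563  0.37  -0.838 -2.346] [385.1 -45.6 515.5] [[-0.859, 0.209, 0.468], [0.18, 0.978, -0.106], [-0.479, -0.007, -0.878]] [-0.5 -0.3 -0.3] 3.6
```

Run:
```python
import json,numpy as np,itertools
from scipy.spatial.transform import Rotation as Ro
L=[json.loads(l) for l in open("log.jsonl")]
for s4,s6,s3,s5 in itertools.product((1,-1),repeat=4):
    R0=[]
    for q,p,R in L:
        R0.append((Ro.from_euler('z',q[0])*Ro.from_euler('y',q[1]-s3*q[2])*Ro.from_euler('x',s4*q[3])*Ro.from_euler('y',-s5*q[4])*Ro.from_euler('x',s6*q[5])).inv()*Ro.from_matrix(R))
    e=max((R0[0].inv()*r).magnitude() for r in R0);print(s4,s6,s3,s5,round(e,3),R0[1].as_matrix().round(2).tolist() if e<.1 else "")
```

```text
1 1 1 1 2.89 
1 1 1 -1 2.994 
1 1 -1 1 2.999 
1 1 -1 -1 1.23 
1 -1 1 1 2.792 
1 -1 1 -1 3.065 
1 -1 -1 1 2.919 
1 -1 -1 -1 1.546 
-1 1 1 1 1.5 
-1 1 1 -1 2.745 
-1 1 -1 1 1.99 
-1 1 -1 -1 3.122 
-1 -1 1 1 0.003 [[0.0, -0.0, 1.0], [-1.0, -0.0, -0.0], [0.0, -1.0, -0.0]]
-1 -1 1 -1 2.697 
-1 -1 -1 1 1.834 
-1 -1 -1 -1 2.683
```

Request:
{"op": "move_arm", "data": {
  "moves": [
    [0,0.01,0,0,9,0],
    [0,0.02,0,0,9,0],
    [0,0.02,0,0,9,0],
    [0,0,0,0,0,0]
  ]
}}

```text
t: 4.1
tcp_pos: [395.4, 1.9, 513.9]
ee_rot: [[-0.977, 0.212, 0.026], [0.212, 0.977, -0.017], [-0.029, -0.011, -1.0]]
wrist_force: [-0.2, -0.1, -1.1]
grip_width: 0.1
grip_force: 0.0
```

```bash
python3 st.py
```

```text
[ 0.43  -0.098 -0.31   0.027 -1.342 -2.22 ] [395.4   1.9 513.9] [[-0.977, 0.212, 0.026], [0.212, 0.977, -0.017], [-0.029, -0.011, -1.0]] [-0.2 -0.1 -1.1] 4.1
```

Request:
{"op": "move_arm", "data": {
  "moves": [
    [0,0,0,-9,0,0],
    [0,0,0,-9,0,0],
    [0,0,0,-9,0,0],
    [0,0,0,-9,0,0],
    [0,0,0,0,0,0]
  ]
}}

```text
t: 4.72
tcp_pos: [393.6, -0.6, 514.5]
ee_rot: [[-0.976, 0.161, 0.149], [0.217, 0.8, 0.56], [-0.029, 0.578, -0.815]]
wrist_force: [-0.1, 0.2, 0.2]
grip_width: 0.1
grip_force: 0.0
```

```bash
python3 st.py
```

```text
[ 0.173 -0.106 -0.152 -0.579 -1.287 -1.856] [393.6  -0.6 514.5] [[-0.976, 0.161, 0.149], [0.217, 0.8, 0.56], [-0.029, 0.578, -0.815]] [-0.1  0.2  0.2] 4.725
```

Request:
{"op": "move_arm", "data": {
  "moves": [
    [0,0,0,0,0,9],
    [-0.03,0,0,0,0,9],
    [-0.03,0,0,0,0,9],
    [0,0,0,0,0,0]
  ]
}}

```text
t: 5.22
tcp_pos: [449.7, -22.9, 506.5]
ee_rot: [[-0.797, 0.587, 0.143], [0.554, 0.617, 0.559], [0.24, 0.525, -0.817]]
wrist_force: [-0.1, -0.9, -0.4]
grip_width: 0.0
grip_force: 0.0
```

```bash
python3 st.py
cat > fk.py <<'E'
import json,numpy as np
from scipy.spatial.transform import Rotation as Ro
E_=lambda a,v:Ro.from_euler(a,v)
R0=Ro.from_matrix([[0,0,1],[-1,0,0],[0,-1,0]])
def rots(q):
    A=[E_('z',q[0])];A.append(A[-1]*E_('y',q[1]));A.append(A[-1]*E_('y',-q[2]));A.append(A[-1]*E_('x',-q[3]));A.append(A[-1]*E_('y',-q[4]));A.append(A[-1]*E_('x',-q[5])*R0);return A
def rows(q):
    A=[a.as_matrix() for a in rots(q)]
    return np.c_[A[0][:,:2],[0,0,1],A[1][:,[0,2]],A[2][:,[0,2]],A[3][:,1:],A[4][:,[0,2]]]
def fit():
    L=[json.loads(l) for l in open("log.jsonl")]
    B=np.vstack([rows(l[0]) for l in L]);b=np.hstack([l[1] for l in L])
    lam=1e-2;w=np.linalg.solve(B.T@B+lam*np.eye(11),B.T@b);return w,B@w-b
def fk(w,q): return rows(q)@w,rots(q)[5].as_matrix()
E
python3 -c "
from fk import *
w,r=fit();print(w.round(1),r.round(1))"
```

```text
[ 0.094  0.011 -0.055 -0.595 -1.32  -2.246] [449.7 -22.9 506.5] [[-0.797, 0.587, 0.143], [0.554, 0.617, 0.559], [0.24, 0.525, -0.817]] [-0.1 -0.9 -0.4] 5.225
[  72.   -46.3  125.7   19.6  524.3  282.1   41.  -109.4   -1.2  131.4
   36.2] [ -1.   -4.6   5.1   0.9   5.7   1.2   8.2  10.8   3.    1.4   5.1 -13.
  -2.8  -5.9   1.6  -6.3  -5.7   0.8]
```

```bash
sed -i 's/lam=1e-2/lam=1e-5/' fk.py; python3 -c "
from fk import *
w,r=fit();print(w.round(1),r.round(1))
L=[json.loads(l) for l in open('log.jsonl')];print(np.linalg.svd(np.vstack([rows(l[0]) for l in L]))[1].round(3))"
```

```text
[ 4.000e-01 -2.000e-01  1.610e+02 -2.000e-01  5.645e+02  4.214e+02
  0.000e+00 -1.597e+02 -3.000e-01  1.242e+02  2.000e-01] [ 0.   0.   0.   0.1  0.1  0.   0.  -0.1  0.   0.  -0.  -0.1  0.  -0.
 -0.  -0.  -0.   0. ]
[5.172 4.792 3.301 1.627 1.241 0.876 0.455 0.334 0.301 0.14  0.073]
```

```bash
cat > ik.py <<'E'
from fk import *
from scipy.optimize import least_squares
w,_=fit()
lo=np.array([-3.14,-1.21,-1.07,-3.16,-2.99,-3.1])+.04;hi=np.array([3.14,2.06,1.41,2.05,-.16,3.1])-.04
def ik(p,R,seed):
    def f(q):
        P,Q=fk(w,q);return np.r_[(P-p)/100,(Ro.from_matrix(Q).inv()*Ro.from_matrix(R)).as_rotvec()]
    s=least_squares(f,np.clip(seed,lo+1e-3,hi-1e-3),bounds=(lo,hi));return s.x,np.abs(s.fun).max()
yaw=-.212;c,s_=np.cos(yaw),np.sin(yaw);Rg=np.array([[c,-s_,0],[s_,c,0],[0,0,1]])
u=Rg@[.5,0,np.sqrt(.75)];n=Rg@[np.sqrt(.75),0,-.5];yl=Rg@[0,1,0]
O=np.array([561.6,-20.2,152.3])-10*u
def orient(pitch,sgn):
    z=Rg@[np.cos(pitch),0,-np.sin(pitch)];y=sgn*yl;return np.c_[np.cross(y,z),y,z]
def tcp(dn,du,R,dy=0): return O+dn*n+du*u+dy*yl-173*R[:,2]
E
python3 - <<'E'
from ik import *
rng=np.random.default_rng(0)
for sg in(1,-1):
  for pd in(15,25):
    R=orient(np.radians(pd),sg);sols=[]
    for k in range(25):
        q,e=ik(tcp(25,-24,R),R,rng.uniform(lo,hi))
        if e<1e-3 and not any(np.abs(q-x).max()<.05 for x in sols): sols.append(q)
    for q in sols:
        q2,e2=ik(tcp(25,110,R),R,q);q3,e3=ik(tcp(-60,-24,R),R,q)
        print(sg,pd,q.round(2),"|",q2.round(2),round(e2,4),"|",q3.round(2),round(e3,4))
E
```

```text
1 25 [-0.42  0.49 -1.01 -2.93 -1.07  1.55] | [-0.37  0.2  -0.7  -2.84 -0.49  1.37] 0.0 | [-0.48  0.23 -1.03 -2.68 -0.79  1.37] 0.084
-1 25 [-0.42  0.49 -1.01 -2.93 -1.07 -1.59] | [-0.37  0.2  -0.7  -2.84 -0.49 -1.78] 0.0 | [-0.48  0.23 -1.03 -2.68 -0.79 -1.77] 0.084
```

```bash
cat >> ik.py <<'E'
def ori2(phi,dp,sgn=1):
    # z in lip plane turned phi toward left, then raised dp from lip plane
    z0=np.cos(phi)*n+np.sin(phi)*yl;y=-np.sin(phi)*n+np.cos(phi)*yl
    z=np.cos(dp)*z0+np.sin(dp)*u;y=sgn*y;return np.c_[np.cross(y,z),y,z]
E
python3 - <<'E'
from ik import *
S=np.array([-0.42,0.49,-1.01,-2.93,-1.07,1.55])
for ph in(-40,-20,0,20,40):
  for dp in(0,5,10):
   for dy in(-70,0,70):
    R=ori2(np.radians(ph),np.radians(dp));q=S;o=[]
    for dn,du in((25,-24),(25,115),(25,-24),(-20,-24),(-50,-24)):
        q,e=ik(tcp(dn,du,R,dy),R,q);o+=[e]
        if du>0:qe=q
    if max(o[:4])<1e-3: print(ph,dp,dy,np.round(o,3),q.round(2),qe.round(2))
E
```

```text
0 0 0 [0.    0.    0.    0.    0.009] [-0.45  0.21 -1.03 -2.81 -0.73  1.44] [-0.34  0.17 -0.58 -2.69 -0.25  1.19]
0 5 -70 [0. 0. 0. 0. 0.] [-0.72  0.28 -1.02 -2.55 -0.91  1.41] [-0.48  0.17 -0.57 -2.43 -0.37  1.01]
20 0 -70 [0. 0. 0. 0. 0.] [-0.65  0.21 -0.69 -1.83 -0.74  0.62] [-0.36  0.18 -0.33 -1.49 -0.48 -0.01]
20 0 0 [0. 0. 0. 0. 0.] [-0.51  0.2  -0.75 -2.03 -0.68  0.75] [-0.21  0.17 -0.34 -1.55 -0.35 -0.02]
20 0 70 [0. 0. 0. 0. 0.] [-0.37  0.22 -0.81 -2.29 -0.66  0.93] [-0.06  0.18 -0.33 -1.62 -0.22 -0.02]
20 5 -70 [0. 0. 0. 0. 0.] [-0.74  0.28 -0.76 -1.95 -0.9   0.85] [-0.47  0.21 -0.38 -1.73 -0.59  0.28]
20 5 0 [0. 0. 0. 0. 0.] [-0.6   0.29 -0.84 -2.16 -0.88  0.98] [-0.34  0.2  -0.41 -1.87 -0.49  0.36]
20 5 70 [0. 0. 0. 0. 0.] [-0.44  0.32 -0.91 -2.41 -0.9   1.14] [-0.23  0.21 -0.43 -2.07 -0.42  0.51]
20 10 -70 [0. 0. 0. 0. 0.] [-0.82  0.38 -0.82 -2.03 -1.06  1.04] [-0.55  0.25 -0.45 -1.92 -0.71  0.52]
20 10 0 [0. 0. 0. 0. 0.] [-0.67  0.4  -0.91 -2.24 -1.09  1.18] [-0.44  0.24 -0.49 -2.09 -0.65  0.64]
20 10 70 [0. 0. 0. 0. 0.] [-0.48  0.44 -0.99 -2.48 -1.14  1.3 ] [-0.32  0.2
[... 238 characters left out ...]
0. 0. 0. 0. 0.] [-0.43  0.32 -0.64 -1.83 -0.92  0.58] [-0.27  0.28 -0.27 -1.58 -0.75  0.05]
40 5 -70 [0. 0. 0. 0. 0.] [-0.76  0.41 -0.57 -1.63 -1.16  0.61] [-0.58  0.35 -0.26 -1.56 -1.02  0.18]
40 5 0 [0. 0. 0. 0. 0.] [-0.63  0.4  -0.64 -1.77 -1.1   0.68] [-0.46  0.32 -0.3  -1.65 -0.92  0.21]
40 5 70 [0. 0. 0. 0. 0.] [-0.49  0.4  -0.7  -1.93 -1.04  0.76] [-0.33  0.31 -0.33 -1.74 -0.82  0.24]
40 10 -70 [0. 0. 0. 0. 0.] [-0.81  0.48 -0.61 -1.7  -1.24  0.74] [-0.62  0.38 -0.3  -1.67 -1.08  0.31]
40 10 0 [0. 0. 0. 0. 0.] [-0.68  0.47 -0.69 -1.85 -1.21  0.83] [-0.51  0.35 -0.35 -1.77 -0.99  0.36]
40 10 70 [0. 0. 0. 0. 0.] [-0.54  0.48 -0.75 -2.01 -1.18  0.93] [-0.38  0.35 -0.38 -1.89 -0.91  0.42]
```

```bash
cat >> ik.py <<'E'
def apply(p,R,row):
    row=np.array(row,float);return p+R@row[:3]*1000,R@Ro.from_rotvec(np.radians(row[3:])).as_matrix()
def sim(p,R,q,rowlist):
    for r in rowlist:
        p,R=apply(p,R,r);qn,e=ik(p,R,q);st=np.abs(qn-q).max();q=qn
        a=rots(q);A=[x.as_matrix() for x in a];el=np.array([0,0,161])+A[1]@[0,0,564.5];wr=el+A[2]@[421.4,0,0];w2=wr+A[3]@[0,-159.7,0]
        print(q.round(2),round(e,3),round(st,2),"tcp",p.round(0),"tip",(p+173*R[:,2]).round(0),"el",el.round(0),"w",wr.round(0),w2.round(0))
    return p,R,q
def rowsto(p,R,p1,R1,N):
    rv=(Ro.from_matrix(R).inv()*Ro.from_matrix(R1)).as_rotvec()/N;out=[]
    for k in range(N):
        Rk=R@Ro.from_rotvec(rv*k).as_matrix();out.append(np.r_[Rk.T@(p1-p)/N/1000,np.degrees(rv)])
    return np.array(out)
E
python3 - <<'E'
from ik import *
from plant import state
s=state();p=np.array(s["tcp_pos"]);R=np.array(s["ee_rot"]);q=np.array(s["q"])
R1=ori2(np.radians(30),np.radians(5),-1);p1=tcp(-60,-30,R1)
print(p1,R1.round(3).tolist())
r=rowsto(p,R,p1,R1,12);r=np.c_[r[:,:3].round(3),r[:,3:].round(1)];print(r.tolist())
sim(p,R,q,r)
E
```

```text
[339.38519566 -60.51598527 209.22723945] [[0.414, 0.241, 0.878], [-0.134, -0.938, 0.321], [0.9, -0.25, -0.356]]
[[-0.0, -0.02, 0.017, -5.2, 0.9, 9.0], [-0.004, -0.021, 0.015, -5.2, 0.9, 9.0], [-0.008, -0.022, 0.013, -5.2, 0.9, 9.0], [-0.011, -0.021, 0.011, -5.2, 0.9, 9.0], [-0.015, -0.02, 0.009, -5.2, 0.9, 9.0], [-0.018, -0.019, 0.007, -5.2, 0.9, 9.0], [-0.021, -0.016, 0.005, -5.2, 0.9, 9.0], [-0.023, -0.013, 0.003, -5.2, 0.9, 9.0], [-0.025, -0.009, 0.002, -5.2, 0.9, 9.0], [-0.026, -0.006, 0.001, -5.2, 0.9, 9.0], [-0.027, -0.001, 0.0, -5.2, 0.9, 9.0], [-0.026, 0.003, -0.0, -5.2, 0.9, 9.0]]
[ 0.05  0.01 -0.11 -0.69 -1.26 -2.32] 0.0 0.1 tcp [440. -26. 482.] tip [473.  81. 350.] el [  4.   0. 725.] w [422.  21. 678.] [ 416. -102.  577.]
[ 0.    0.   -0.16 -0.79 -1.2  -2.37] 0.0 0.1 tcp [432. -29. 458.] tip [474.  86. 336.] el [  3.   0. 725.] w [419.   1. 658.] [ 401. -111.  546.]
[-0.05  0.01 -0.21 -0.89 -1.15 -2.42] 0.0 0.1 tcp [423. -32. 433.] tip [476.  88. 321.] el [  4.  -0. 725.] w [415. -20. 635.] [ 384. -119.  514.]
[-0.1   0.01 -0.26 -0.99 -1.09 -2.46] 0.0 0.1 tcp [414. -36. 4
[... 589 characters left out ...]
-49. 309.] tip [494.  57. 238.] el [ 49. -17. 723.] w [ 381. -135.  492.] [ 293. -125.  359.]
[-0.41  0.13 -0.55 -1.56 -0.93 -2.47] 0.0 0.12 tcp [368. -52. 284.] tip [496.  44. 218.] el [ 68. -30. 721.] w [ 369. -160.  455.] [ 276. -121.  331.]
[-0.48  0.18 -0.61 -1.68 -0.93 -2.43] 0.0 0.12 tcp [359. -55. 259.] tip [496.  29. 196.] el [ 90. -47. 716.] w [ 352. -184.  415.] [ 260. -115.  304.]
[-0.56  0.25 -0.68 -1.8  -0.95 -2.39] 0.0 0.12 tcp [350. -59. 234.] tip [495.  11. 172.] el [117. -73. 708.] w [ 331. -206.  371.] [ 245. -109.  278.]
[-0.63  0.32 -0.75 -1.92 -0.98 -2.33] 0.0 0.12 tcp [341. -62. 209.] tip [493.  -7. 148.] el [ 145. -107.  696.] w [ 305. -225.  325.] [ 232. -102.  254.]
```

Request:
{"op": "move_arm", "data": {
  "moves": [
    [0.0,-0.02,0.017,-5.2,0.9,9.0],
    [-0.004,-0.021,0.015,-5.2,0.9,9.0],
    [-0.008,-0.022,0.013,-5.2,0.9,9.0],
    [-0.011,-0.021,0.011,-5.2,0.9,9.0],
    [-0.015,-0.02,0.009,-5.2,0.9,9.0],
    [-0.018,-0.019,0.007,-5.2,0.9,9.0],
    [-0.021,-0.016,0.005,-5.2,0.9,9.0],
    [-0.023,-0.013,0.003,-5.2,0.9,9.0]
  ]
}}

```text
t: 6.22
tcp_pos: [375.0, -46.8, 309.1]
ee_rot: [[0.147, 0.723, 0.675], [0.425, -0.662, 0.617], [0.893, 0.196, -0.405]]
wrist_force: [-0.9, -0.5, -0.2]
grip_width: 0.0
grip_force: 0.0
```

Request:
{"op": "move_arm", "data": {
  "moves": [
    [-0.025,-0.009,0.002,-5.2,0.9,9.0],
    [-0.026,-0.006,0.001,-5.2,0.9,9.0],
    [-0.027,-0.001,0.0,-5.2,0.9,9.0],
    [-0.026,0.003,0.0,-5.2,0.9,9.0],
    [0,0,0,0,0,0],
    [0,0,0,0,0,0]
  ]
}}

```text
t: 6.98
tcp_pos: [341.4, -59.8, 211.3]
ee_rot: [[0.41, 0.251, 0.877], [-0.127, -0.936, 0.327], [0.903, -0.246, -0.352]]
wrist_force: [0.3, 0.4, 0.3]
grip_width: -0.1
grip_force: 0.0
```

Run:
```python
from h import *
from ik import *
s=state();p=np.array(s["tcp_pos"]);R=np.array(s["ee_rot"]);print(s["q"],p,R.round(3).tolist(),s["wrist_force"])
tip=p+173*R[:,2];d=tip-O;print("tip n,u,y",d@n,d@u,d@yl, "px",proj("side",tip),proj("top",tip))
for dn,du in((25,-30),):
    R1=ori2(np.radians(30),np.radians(5),-1);print((R.T@(tcp(dn,du,R1)-p)).round(1),np.degrees((Ro.from_matrix(R).inv()*Ro.from_matrix(R1)).as_rotvec()).round(1), "u,n in tool",(R1.T@u).round(3),(R1.T@n).round(3))
a=cv2.resize(capture("side")[90:250,230:430],None,fx=4,fy=3.75,interpolation=cv2.INTER_CUBIC)
cv2.imwrite("pics/s1.png",a[:,:,::-1])
b=cv2.resize(capture("top")[130:270,280:480],None,fx=4,fy=4,interpolation=cv2.INTER_CUBIC);cv2.imwrite("pics/t1.png",b[:,:,::-1])
```

```text
[-0.62717305  0.31804183 -0.75292918 -1.92226709 -0.97997351 -2.33803564] [341.38632095 -59.78984726 211.32764265] [[0.41, 0.251, 0.877], [-0.127, -0.936, 0.327], [0.903, -0.246, -0.352]] [0.26061479 0.37529595 0.27213244]
tip n,u,y -60.18209813533197 -26.876932289835757 2.251242373849082 px [[353.1576873  177.18222598]] [[349.84045977 236.80262214]]
[-9.5 43.7 71.7] [-0.4 -0.1  0.4] u,n in tool [ 0.996 -0.     0.087] [-0.075  0.5    0.863]
```

View pics/s1.png

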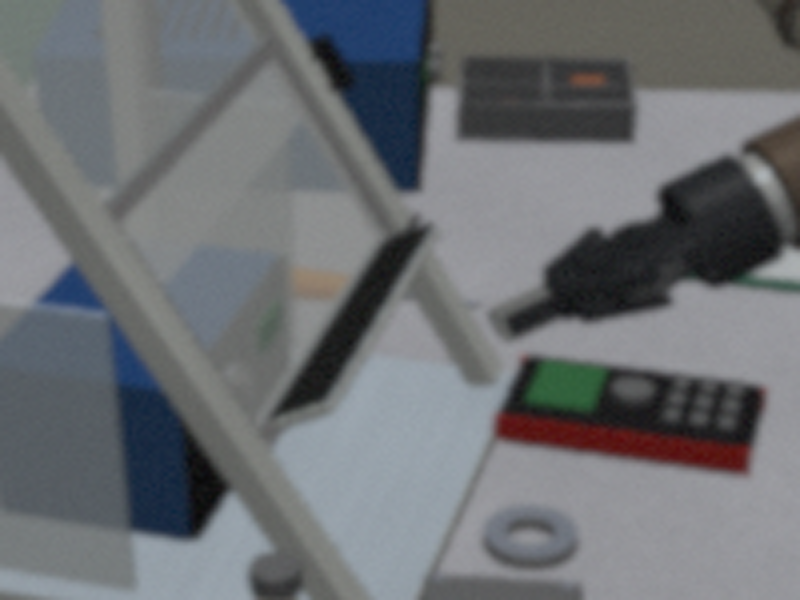

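Request:
{"op": "move_arm", "data": {
  "moves": [
    [-0.005,0.007,0.012,0,0,0],
    [-0.005,0.007,0.012,0,0,0],
    [0,0.007,0.012,0,0,0],
    [0,0.008,0.012,0,0,0],
    [0,0.008,0.012,0,0,0],
    [0,0.007,0.012,0,0,0],
    [0,0,0,0,0,0]
  ]
}}

```text
t: 7.95
tcp_pos: [412.3, -76.8, 165.0]
ee_rot: [[0.41, 0.247, 0.878], [-0.131, -0.937, 0.325], [0.902, -0.249, -0.352]]
wrist_force: [-0.6, -1.5, -0.6]
grip_width: 0.2
grip_force: 0.0
```

```bash
cat > look.py <<'E'
import sys
from h import *
from ik import *
k=sys.argv[1]
s=state();p=np.array(s["tcp_pos"]);R=np.array(s["ee_rot"]);print(s["t"],np.round(s["q"],2),np.round(s["wrist_force"],1))
tip=p+173*R[:,2];d=tip-O;print("tip n,u,y",(d@n).round(1),(d@u).round(1),(d@yl).round(1),"px",proj("side",tip).round(1),proj("top",tip).round(1))
a=cv2.resize(capture("side")[90:215,270:370],None,fx=4.8,fy=4.8,interpolation=cv2.INTER_CUBIC)[:,:,::-1]
b=cv2.resize(capture("top")[130:255,405:480],None,fx=4.8,fy=4.8,interpolation=cv2.INTER_CUBIC)[:,:,::-1]
cv2.imwrite(f"pics/l{k}.png",np.hstack([a,b])[:600,:800])
E
python3 look.py 1
```

```text
7.95 [-0.58  0.51 -0.64 -2.02 -0.99 -2.24] [-0.6 -1.5 -0.6]
tip n,u,y 26.3 -30.4 0.2 px [[324.1 189.1]] [[356.5 204.8]]
```

View pics/l1.png

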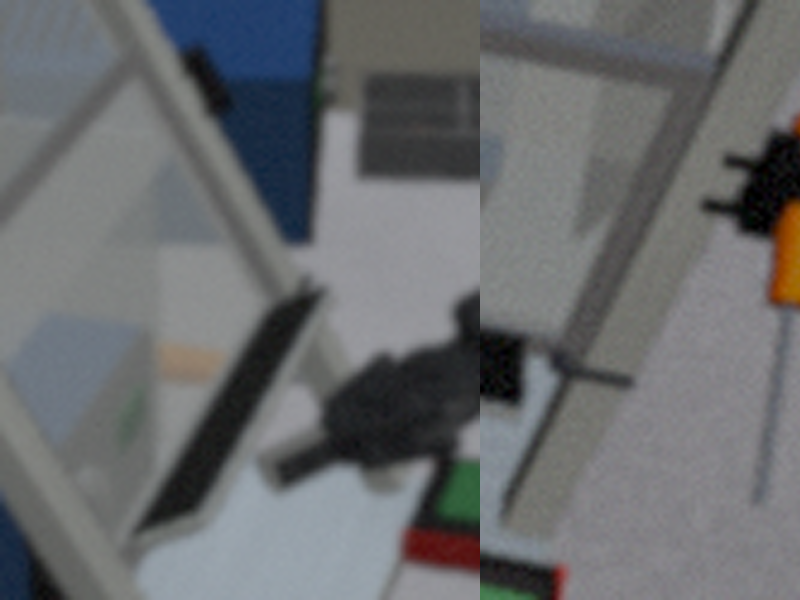

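Request:
{"op": "move_arm", "data": {
  "moves": [
    [0.004,0,0,0,0,0],
    [0.004,0,0,0,0,0],
    [0.004,0,0,0,0,0],
    [0.004,0,0.001,0,0,0],
    [0.004,0,0.001,0,0,0],
    [0,0,0,0,0,0]
  ]
}}

```text
t: 8.8
tcp_pos: [421.7, -78.6, 183.2]
ee_rot: [[0.409, 0.247, 0.878], [-0.131, -0.937, 0.325], [0.903, -0.248, -0.351]]
wrist_force: [1.3, -0.1, -0.1]
grip_width: -0.4
grip_force: 0.0
```

Request:
{"op": "move_arm", "data": {
  "moves": [
    [0.004,0,0,0,0,0],
    [0.004,0,0,0,0,0],
    [0.004,0,0,0,0,0],
    [0.004,0,0.001,0,0,0],
    [0.004,0,0.001,0,0,0]
  ]
}}

```text
t: 9.43
tcp_pos: [431.0, -80.5, 200.1]
ee_rot: [[0.411, 0.247, 0.877], [-0.131, -0.937, 0.325], [0.902, -0.249, -0.353]]
wrist_force: [-3.4, -0.3, -1.5]
grip_width: -0.2
grip_force: 1.6
```

```bash
python3 look.py 2
```

```text
9.425 [-0.54  0.42 -0.57 -1.96 -0.9  -2.42] [-3.4 -0.3 -1.5]
tip n,u,y 25.3 9.3 0.5 px [[316.6 176. ]] [[359.1 193.5]]
```

View pics/l2.png

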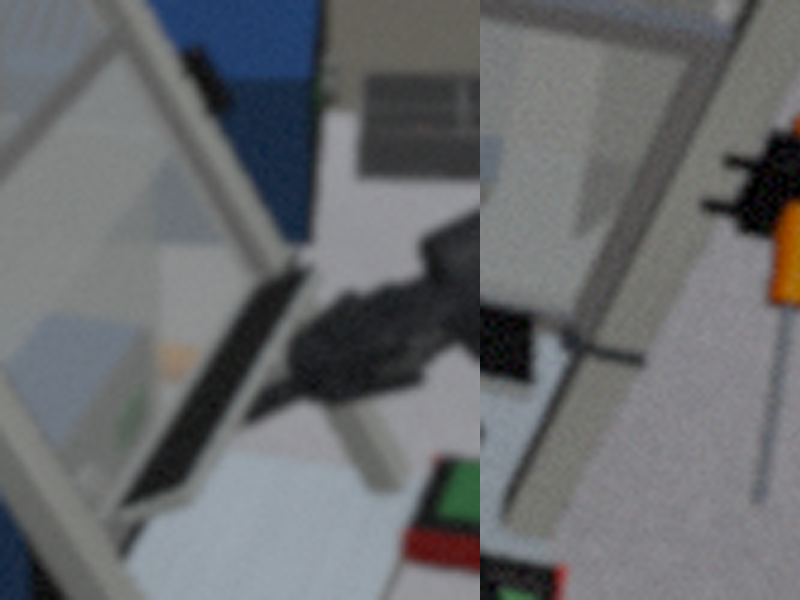

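```bash
cat > slope.py <<'E'
from h import *
p=np.load("p.npy");nn=np.array([np.cos(np.pi/6),0,-.5]);uu=np.array([.5,0,np.cos(np.pi/6)])
co,si=np.cos(p[2]),np.sin(p[2]);Rg_=np.array([[co,-si,0],[si,co,0],[0,0,1]]);L=np.array([p[3],0,p[4]])
m=M["top"];Rc=cv2.Rodrigues(np.array(m["rvec"],float))[0];c=-Rc.T@np.array(m["tvec"]).ravel();cg=Rg_.T@(c-[p[0],p[1],0])
def S(x,y,d=20):
    px=(405+(x-480)/4.8,130+y/4.8);v=Rg_.T@Rc.T@np.linalg.inv(np.array(m["mtx"]))@[*px,1];X=cg+v*((nn@(L-cg)+d)/(nn@v));return X.round(1),round(uu@(X-L),1)
E
python3 -c "
from slope import *
for d in(15,20,25):print(d,[S(*a,d) for a in((632,381),(643,359),(725,160),(703,206))])"
```

```text
15 [(array([ -81.2, -157.4,  154.1]), np.float64(10.7)), (array([ -73.6, -157.1,  167.2]), np.float64(25.8)), (array([ -15.6, -149.1,  267.6]), np.float64(141.8)), (array([ -27.9, -149.7,  246.4]), np.float64(117.3))]
20 [(array([ -79.8, -159.3,  146.4]), np.float64(4.8)), (array([ -72.2, -159. ,  159.7]), np.float64(20.1)), (array([ -13.6, -150.9,  261.1]), np.float64(137.2)), (array([ -25.9, -151.5,  239.7]), np.float64(112.5))]
25 [(array([ -78.4, -161.2,  138.8]), np.float64(-1.1)), (array([ -70.7, -160.8,  152.2]), np.float64(14.3)), (array([ -11.5, -152.7,  254.7]), np.float64(132.6)), (array([ -24. , -153.3,  233. ]), np.float64(107.7))]
```

Request:
{"op": "move_arm", "data": {
  "moves": [
    [0.005,0,0,0,0,0],
    [0.005,0,0.001,0,0,0],
    [0.005,0,0,0,0,0],
    [0.005,0,0.001,0,0,0],
    [0.005,0,0,0,0,0],
    [0.005,0,0.001,0,0,0],
    [0.005,0,0,0,0,0],
    [0.005,0,0.001,0,0,0]
  ]
}}

```text
t: 10.52
tcp_pos: [451.4, -84.6, 235.1]
ee_rot: [[0.41, 0.247, 0.878], [-0.131, -0.937, 0.325], [0.902, -0.249, -0.352]]
wrist_force: [-4.4, -1.2, -1.8]
grip_width: 0.2
grip_force: 1.7
```

Request:
{"op": "move_arm", "data": {
  "moves": [
    [0.005,0,0,0,0,0],
    [0.005,0,0.001,0,0,0],
    [0.005,0,0,0,0,0],
    [0.005,0,0.001,0,0,0],
    [0.005,0,0,0,0,0],
    [0.005,0,0.001,0,0,0],
    [0.005,0,0,0,0,0],
    [0.003,0,0,0,0,0],
    [0,0,0,0,0,0]
  ]
}}

```text
t: 11.65
tcp_pos: [470.1, -88.5, 268.7]
ee_rot: [[0.409, 0.247, 0.878], [-0.131, -0.937, 0.325], [0.903, -0.248, -0.35]]
wrist_force: [-0.7, -0.6, -0.8]
grip_width: -0.1
grip_force: 0.7
```

```bash
python3 look.py 3
```

```text
11.65 [-0.44  0.28 -0.41 -1.8  -0.75 -2.76] [-0.7 -0.6 -0.8]
tip n,u,y 25.5 89.2 0.9 px [[300.1 149. ]] [[365.3 167. ]]
```

View pics/l3.png

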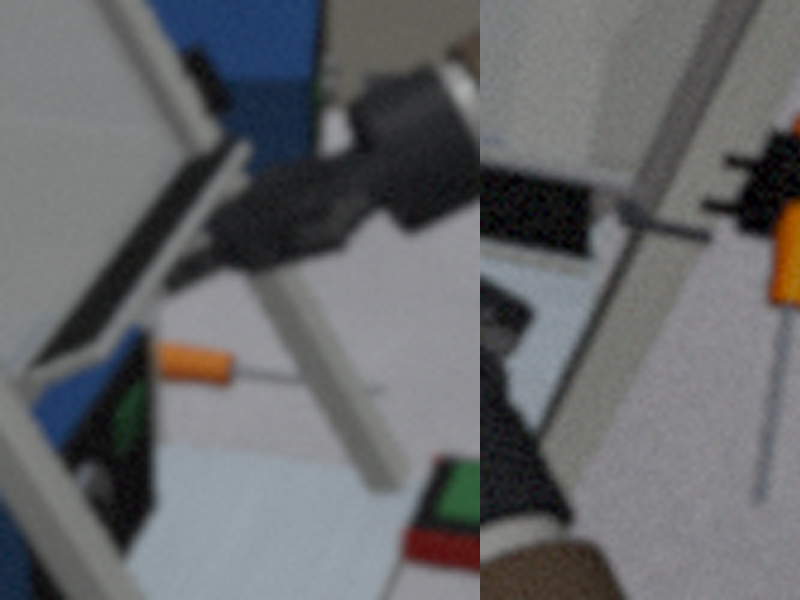

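```bash
python3 -c "
from slope import *
for d in(15,20,25):print(d,[S(*a,d) for a in((710,238),(725,160),(703,206))])
X0=S(710,238)[0]
from slope import *
for k in(20,24,28):
  q=proj('top',G(p,X0+k*uu))[0];print(k,480+(q[0]-405)*4.8,(q[1]-130)*4.8)"
```

```text
15 [(array([ -35.7, -157.8,  232.9]), np.float64(101.7)), (array([ -15.6, -149.1,  267.6]), np.float64(141.8)), (array([ -27.9, -149.7,  246.4]), np.float64(117.3))]
20 [(array([ -33.8, -159.7,  226.1]), np.float64(96.7)), (array([ -13.6, -150.9,  261.1]), np.float64(137.2)), (array([ -25.9, -151.5,  239.7]), np.float64(112.5))]
25 [(array([ -32. , -161.6,  219.2]), np.float64(91.7)), (array([ -11.5, -152.7,  254.7]), np.float64(132.6)), (array([ -24. , -153.3,  233. ]), np.float64(107.7))]
20 728.9283679090773 202.56100611968046
24 732.8307294532427 195.29251464261947
28 736.7707423755486 187.9538941634127
```

```bash
python3 -c "
from slope import *
def gf(X):
  g=Rg_.T@(np.array(X)-[p[0],p[1],0]);return g.round(1),'n',round(nn@(g-L),1),'s',round(uu@(g-L),1)
for t in((465.8,168.5),(459,168),(454.3,168)):
  X,e=tri((313.2,106.4),t);print(e,gf(X))
# pointer side+top in original
for d in (-10,0,10,20,30):
  # upright edges: y'=-143,-167 at s=40 & 100 in l-crop coords
  o=[]
  for s in(-60,0,60,100):
   for y in(-143,-167):
    X=L+d*nn+s*uu;X[1]=y;q=proj('top',G(p,X))[0];o.append((round(480+(q[0]-405)*4.8),round((q[1]-130)*4.8)))
  print(d,o)
"
```

```text
0.6 (array([ -17.6, -173.7,  246.5]), 'n', np.float64(23.8), 's', np.float64(122.5))
0.7 (array([ -21.5, -160.2,  252.2]), 'n', np.float64(17.6), 's', np.float64(125.5))
0.7 (array([ -24.3, -151.1,  256. ]), 'n', np.float64(13.3), 's', np.float64(127.4))
-10 [(548, 514), (602, 525), (589, 436), (647, 448), (635, 348), (697, 361), (670, 282), (735, 295)]
0 [(549, 495), (603, 506), (590, 417), (647, 429), (635, 329), (697, 341), (670, 263), (734, 275)]
10 [(550, 477), (603, 488), (590, 399), (647, 410), (636, 309), (696, 321), (669, 243), (733, 255)]
20 [(551, 459), (603, 470), (590, 380), (647, 391), (636, 290), (696, 302), (669, 224), (732, 236)]
30 [(551, 441), (604, 452), (591, 362), (646, 373), (636, 272), (695, 284), (669, 205), (731, 217)]
```

Run:
```python
from h import *
a=np.mean([capture("side").astype(float) for _ in range(10)],0);b=np.mean([capture("top").astype(float) for _ in range(10)],0)
np.savez("avg.npz",a=a,b=b)
f=lambda i,x,y,w,h,k:cv2.resize(np.clip(i[y:y+h,x:x+w]*1.5,0,255).astype(np.uint8),None,fx=k,fy=k,interpolation=cv2.INTER_CUBIC)[:,:,::-1]
cv2.imwrite("pics/z.png",np.hstack([f(a,295,90,40,60,10),f(b,436,150,40,60,10)]))
```

```text
(no output)
```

View pics/z.png

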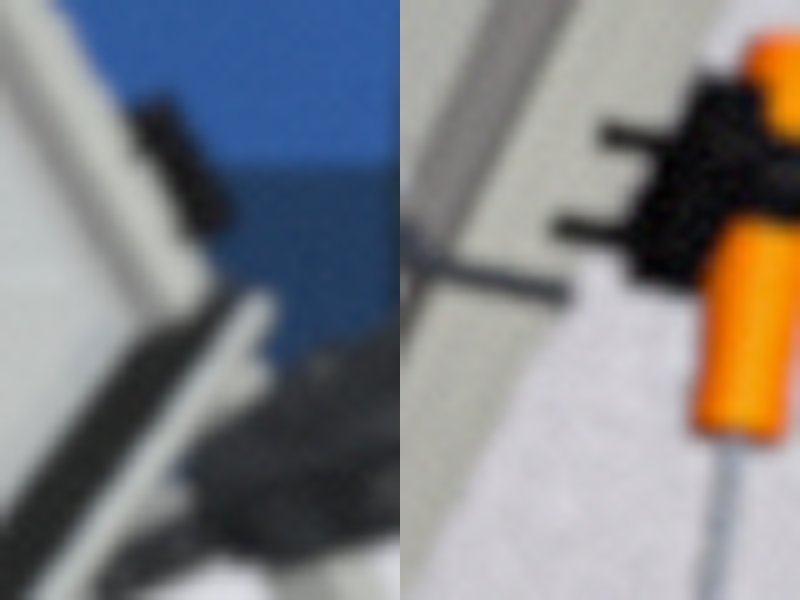

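```bash
python3 -c "
from slope import *
def pt(d,s,y,cam):
  X=L+d*nn+s*uu;X[1]=y;q=proj(cam,G(p,X))[0];return tuple(((q-([295,90] if cam=='side' else [436,150]))*10+([0,0] if cam=='side' else [400,0])).round().astype(int).tolist())
for d in(0,8,16,24,32,40,48): print(d,'side',[pt(d,s,-167,'side') for s in(105,125,145,165)],'top prong y-155',[pt(d,s,-155,'top') for s in(113,137)],'top -167',[pt(d,s,-167,'top') for s in(105,125,145)])
def gf(X):
  g=Rg_.T@(np.array(X)-[p[0],p[1],0]);return g.round(1),'n',round(nn@(g-L),1),'s',round(uu@(g-L),1)
print('lipRtop',gf(tri((295+27,90+29.5),(0,0))[0]) and 0)
for d in(0,): print('lip corner side/top',pt(0,92,-120,'side'),pt(0,92,-120,'top'),pt(0,92,0,'side'))
"
```

```text
0 side [(276, 194), (239, 128), (201, 62), (163, -6)] top prong y-155 [(578, 313), (628, 221)] top -167 [(629, 355), (671, 281), (716, 203)]
8 side [(251, 206), (214, 140), (176, 74), (138, 7)] top prong y-155 [(577, 280), (626, 188)] top -167 [(628, 322), (669, 248), (713, 169)]
16 side [(226, 218), (189, 152), (151, 86), (113, 19)] top prong y-155 [(575, 247), (624, 155)] top -167 [(626, 290), (667, 215), (711, 136)]
24 side [(201, 229), (164, 164), (126, 98), (88, 32)] top prong y-155 [(574, 215), (623, 123)] top -167 [(625, 258), (666, 183), (709, 104)]
32 side [(176, 241), (139, 176), (101, 110), (63, 44)] top prong y-155 [(573, 184), (621, 91)] top -167 [(623, 226), (664, 151), (707, 72)]
40 side [(152, 252), (114, 188), (77, 122), (39, 56)] top prong y-155 [(572, 153), (620, 60)] top -167 [(622, 195), (662, 120), (704, 41)]
48 side [(127, 264), (90, 199), (52, 134), (14, 68)] top prong y-155 [(571, 122), (618, 29)] top -167 [(620, 164), (660, 89), (702, 10)]
lipRtop 0
lip corner side/top (251, 306) (344, 351) (112, 506)
```

Request:
{"op": "move_arm", "data": {
  "moves": [
    [0.004,0,0,0,0,0],
    [0.004,0,0.001,0,0,0],
    [0.004,0,0,0,0,0],
    [0.002,0,0,0,0,0]
  ]
}}

```text
t: 13.25
tcp_pos: [476.4, -90.1, 280.5]
ee_rot: [[0.41, 0.247, 0.878], [-0.131, -0.937, 0.324], [0.902, -0.248, -0.352]]
wrist_force: [0.2, -0.5, -4.2]
grip_width: 0.1
grip_force: 1.7
```

Request:
{"op": "move_arm", "data": {
  "moves": [
    [0.002,0,0,0,0,0],
    [0.002,0,0,0,0,0]
  ]
}}

```text
t: 13.5
tcp_pos: [478.0, -90.6, 284.0]
ee_rot: [[0.41, 0.247, 0.878], [-0.132, -0.937, 0.325], [0.902, -0.249, -0.352]]
wrist_force: [0.4, 1.0, -4.7]
grip_width: -0.2
grip_force: 1.7
```

Request:
{"op": "move_arm", "data": {
  "moves": [
    [0.002,0,0,0,0,0],
    [0.002,0,0.001,0,0,0]
  ]
}}

```text
t: 13.75
tcp_pos: [480.1, -90.9, 287.3]
ee_rot: [[0.41, 0.247, 0.878], [-0.131, -0.937, 0.325], [0.902, -0.249, -0.352]]
wrist_force: [-4.5, -1.5, -1.2]
grip_width: -0.1
grip_force: 1.7
```

```bash
cat > z.py <<'E'
import sys
from slope import *
from ik import O,n,u
s=state();tip=np.array(s["tcp_pos"])+173*np.array(s["ee_rot"])[:,2];print(s["t"],"u",(tip-O)@u,"n",(tip-O)@n,np.round(s["wrist_force"],1))
a=np.mean([capture("side").astype(float) for _ in range(8)],0);b=np.mean([capture("top").astype(float) for _ in range(8)],0)
np.savez(f"avg{sys.argv[1]}.npz",a=a,b=b)
g=b.mean(2)
print("cols 449..466, rows 160..182");print(g[160:183,449:467].astype(int))
E
python3 z.py 1; python3 -c "
import numpy as np
print(np.load('avg.npz')['b'].mean(2)[160:183,449:467].astype(int))"
```

```text
13.75 u 110.06587550942797 n 25.126862950303504 [-4.5 -1.5 -1.2]
cols 449..466, rows 160..182
[[112 119 121 119 118 119 119 116 117 117 119 118 118 114  97  64  30   9]
 [116 121 120 120 120 119 111  99  99 105 111 110 112 106  85  49  18   7]
 [120 121 119 120 120 115  97  74  65  73  80  84  86  79  62  32   7   8]
 [121 121 120 120 120 116  92  55  35  37  41  43  48  43  34  16   7   7]
 [123 119 119 120 121 115  93  66  49  42  37  30  21  15  13  10   5  13]
 [122 121 120 122 122 119 108  96  91  84  74  54  26   8  10   5   7   7]
 [123 119 120 122 122 120 119 115 113 109 100  73  36  10   8   9  10   9]
 [115 116 118 120 121 121 120 120 117 115  99  72  35   4   3   7   8  12]
 [ 93  97 105 111 115 115 115 116 115 104  82  49  19   4   6   9  12  11]
 [ 64  69  78  86  93  95  97 104 102  89  59  28  12   4   9   9  11   9]
 [ 54  52  52  58  63  64  70  79  81  66  33  12   6   4   7   9  11  10]
 [ 74  59  44  37  41  42  48  50  52  41  21   3   3  11   8  13   7  10]
 [101  80  52  31  27  31  33  32  31  19  11   5   8   7  11   7   8   9]
 [113  96  71  48  41  36  30  
[... 1745 characters left out ...]
  5   9   9   8  11  10]
 [119 108  96  84  75  69  63  53  41  25  10  10   7   9  12  13   6   8]
 [118 116 111 107 104 106 105  98  78  51  23   8   7   9   8   9   9  20]
 [109 111 111 111 116 125 128 123 104  71  34   9   4   4   8   7  10  28]
 [ 85  89  93  99 113 128 137 134 118  84  45  21  16  10   9   8  18  29]
 [ 53  59  62  78 104 126 137 137 126 102  76  63  54  42  31  24  25  38]
 [ 58  51  53  67 100 124 136 136 134 124 114 105  97  85  72  65  58  57]
 [ 88  79  72  84 107 128 136 137 137 135 133 132 126 119 114 106  91  73]
 [107 104 100 109 124 133 136 137 137 139 139 138 135 134 133 128 107  81]
 [114 114 117 125 133 138 136 136 136 138 137 137 136 136 137 134 110  82]]
```

```bash
python3 -c "
import numpy as np
for f in('avg','avg1'):
  print(f);print(np.load(f+'.npz')['a'].mean(2)[97:122,304:322].astype(int))"
```

```text
avg
[[ 95  79  70  66  65  66  65  64  64  65  65  65  65  65  65  65  66  66]
 [108  93  76  67  65  63  60  59  60  64  66  66  65  66  65  65  66  65]
 [117 104  84  67  58  54  50  48  52  60  64  65  66  65  66  66  65  65]
 [122 112  91  65  49  42  37  36  43  55  62  65  65  66  66  66  66  66]
 [124 116  97  67  41  28  28  27  35  48  59  65  65  66  65  65  65  66]
 [126 121 105  77  45  26  20  22  28  41  55  61  64  66  66  65  66  66]
 [126 124 113  90  57  30  18  19  23  33  45  56  63  65  66  66  66  66]
 [126 125 119  99  66  36  23  20  21  24  36  49  59  63  66  66  66  66]
 [122 127 121 105  80  58  37  22  19  21  28  42  53  59  63  63  62  63]
 [117 124 123 114 100  84  58  32  16  18  25  34  43  50  53  53  54  54]
 [109 120 125 122 115 103  76  45  24  17  19  26  33  40  44  46  45  47]
 [103 114 122 126 123 113  92  60  31  17  19  21  27  34  40  41  44  42]
 [ 99 108 118 126 125 120 105  77  43  24  19  21  23  27  36  41  40  44]
 [ 95 102 113 123 126 124 114  91  60  32  17  18  21  25  32  39  42  42]
 [ 92  97 108 118 125 126 121 103  73  41  21 
[... 1960 characters left out ...]
 74  66  53  44  41  42]
 [ 92  91  96 103 107 103  85  58  41  46  69  92 100  88  66  49  43  42]
 [ 96  88  88  87  85  78  61  41  40  62  90 109 110  93  68  48  44  43]
 [ 94  82  72  64  57  50  40  36  52  79 104 114 105  84  60  46  43  43]
 [ 83  65  51  41  36  32  34  48  73  98 111 109  90  67  52  43  42  41]
 [ 62  44  33  31  28  28  44  70  96 112 113 101  78  57  45  42  41  41]
 [ 43  30  27  25  30  38  62  92 112 119 113 100  81  61  47  42  41  41]
 [ 29  26  27  25  35  56  84 108 120 119 116 108  94  71  50  40  38  39]
 [ 27  25  26  33  51  79 104 117 119 117 117 113  99  74  51  40  36  36]
 [ 25  27  29  45  73 100 117 119 113 111 112 105  88  64  45  36  37  34]]
```

```bash
python3 -c "
from slope import *
for nm,xy in(('ptr',(710,238)),('up',(725,160)),('lo',(703,206))):
  for d in(12,16,20,24,28,32):
    X,s=S(*xy,d);print(nm,d,X,s,proj('side',G(p,X)).round(1))
"
```

```text
ptr 12 [ -36.8 -156.7  237. ] 104.7 [[317.8 112.7]]
ptr 16 [ -35.3 -158.2  231.5] 100.7 [[317.5 114.4]]
ptr 20 [ -33.8 -159.7  226.1] 96.7 [[317.1 116.1]]
ptr 24 [ -32.4 -161.2  220.6] 92.7 [[316.8 117.7]]
ptr 28 [ -30.9 -162.8  215.2] 88.7 [[316.4 119.3]]
ptr 32 [ -29.4 -164.3  209.7] 84.8 [[316.1 121. ]]
up 12 [ -16.9 -148.   271.4] 144.5 [[309.3 100.8]]
up 16 [ -15.2 -149.4  266.3] 140.9 [[308.9 102.4]]
up 20 [ -13.6 -150.9  261.1] 137.2 [[308.5 104. ]]
up 24 [ -12.  -152.3  256. ] 133.5 [[308.1 105.6]]
up 28 [ -10.3 -153.7  250.8] 129.9 [[307.7 107.3]]
up 32 [  -8.7 -155.2  245.6] 126.2 [[307.4 108.9]]
lo 12 [ -29.  -148.6  250.4] 120.2 [[314.  108.8]]
lo 16 [ -27.5 -150.1  245.1] 116.4 [[313.7 110.4]]
lo 20 [ -25.9 -151.5  239.7] 112.5 [[313.3 112.1]]
lo 24 [ -24.4 -153.   234.4] 108.6 [[312.9 113.7]]
lo 28 [ -22.9 -154.4  229. ] 104.8 [[312.6 115.4]]
lo 32 [ -21.3 -155.8  223.7] 100.9 [[312.2 117. ]]
```

```bash
python3 -c "
import numpy as np
for f,y,x in(('avg',106,308),('avg1',98,304)):
  a=np.load(f+'.npz')['a'];print(f,y,x);print((a[...,2]-a[...,0])[y:y+19,x:x+16].astype(int))"
```

```text
avg 106 308
[[ 0  0  0  0  1  3  9 21 38 50 53 55 55 55 55 54]
 [ 0  0  0  0  0  1  3 11 24 34 41 42 43 43 43 45]
 [-2 -1  0  0  0  0  0  5 13 24 34 40 39 40 40 39]
 [-1 -1 -1  0  0  0  0  2  6 19 30 36 41 38 39 41]
 [-2 -1 -1  0 -1  0  1  1  4 12 26 35 39 40 40 39]
 [-1 -2 -2 -1 -1  0  1  2  1 10 24 33 38 40 40 39]
 [-2 -1 -1 -1 -1 -1  1  3  7 17 28 34 37 39 39 39]
 [-2 -1 -2 -1 -1  0  2  9 18 27 33 37 39 40 40 40]
 [-1 -1 -2 -2 -1  0  4 14 26 33 37 40 40 39 39 39]
 [ 0 -1 -2 -1 -1  0  4 13 27 34 39 39 39 38 39 38]
 [ 0 -1 -1 -2 -2  0  3 10 21 29 34 38 39 38 39 40]
 [ 0 -1 -1 -1 -1 -1  0  6 11 19 27 32 35 38 38 39]
 [ 0  0 -1 -1 -1 -1  0  2  6 12 19 23 24 28 34 38]
 [ 0  0  0 -1 -1 -1  0  1  3  7 11 11 13 18 25 34]
 [ 0  0  0  0 -1  0  0  0  2  3  5  7  8 11 18 32]
 [ 0  0  0  0  0 -1  0  0  0  3  5  5  4  7 17 31]
 [ 1  0  0  0  0  0  0  1  1  4  4  3  3  8 19 34]
 [ 1  0  0  0  0  0  0  2  3  4  3  2  4 12 26 36]
 [ 1  1  0  0  1  0  1  3  4  3  1  1  6 18 32 36]]
avg1 98 304
[[17 35 54 67 67 66 62 60 62 67 70 70 71 69 69 70]
 [ 7 21 40 56 58 52 45 43 51 63 70 70 70 71 72 71]
 [ 1
[... 163 characters left out ...]
 0  1  1  2  7 22 41 58 66 70 72 71]
 [-1 -1 -1 -1 -1  0  1  2  2 11 30 48 62 68 69 70]
 [-1 -2 -1 -1  0  1  1  0  2  5 17 37 53 64 65 67]
 [ 0 -2 -1 -1  0  0  1  0  0  1  8 22 38 49 53 56]
 [ 0 -1 -1 -1 -1 -1  0  0  0  1  4 11 22 34 41 43]
 [ 0 -1 -1 -1 -1 -1 -1  0  0  1  0  3 13 25 35 37]
 [ 0 -1 -1 -1 -1 -1 -1 -1  0  0  2  1  7 19 29 36]
 [ 0  0 -1 -1 -1 -1 -1  0  1  1  2  0  3 11 24 35]
 [ 0  0  0 -1 -1 -2 -1  0  1  2  0  2  2  6 18 33]
 [ 0 -1 -1 -2 -1  0  0  0  1  0  1  3  3  4 14 31]
 [ 0  0  0 -1 -1 -1  0  0  1  2  3  4  3  5 14 29]
 [ 0  0  0 -1 -1 -1  0  0  1  4  5  4  3  6 16 31]
 [ 0  0  0 -1  0  0  0  2  3  3  4  3  3  9 22 35]
 [ 1  0  0  0 -1 -1  0  2  2  3  2  2  6 15 29 37]]
```

Request:
{"op": "move_arm", "data": {
  "moves": [
    [0.002,0,0,0,0,0],
    [0.002,0,0,0,0,0],
    [0.002,0,0.001,0,0,0],
    [0.002,0,0,0,0,0],
    [0.001,0,0,0,0,0],
    [0,0,0,0,0,0]
  ]
}}

```text
t: 15.3
tcp_pos: [485.1, -91.7, 295.2]
ee_rot: [[0.41, 0.247, 0.878], [-0.131, -0.937, 0.325], [0.903, -0.248, -0.351]]
wrist_force: [-0.1, 0.8, -3.6]
grip_width: 0.5
grip_force: 1.3
```

```bash
python3 z.py 2; python3 -c "
import numpy as np
a=np.load('avg2.npz')['a'];print((a.mean(2))[100:116,302:320].astype(int));print((a[...,2]-a[...,0])[100:116,302:320].astype(int))"
```

```text
15.3 u 119.62168910232258 n 25.615656438275153 [-0.1  0.8 -3.6]
cols 449..466, rows 160..182
[[112 120 122 120 121 120 122 116 117 120 118 119 119 115 100  65  29   8]
 [119 121 123 120 121 118 113 100 100 105 111 111 112 107  85  49  11   5]
 [122 123 122 121 122 117 100  75  68  76  81  84  87  81  60  33   9   9]
 [118 119 120 121 122 117  90  56  36  36  41  45  45  44  33  15   7   8]
 [ 99 105 110 114 118 111  91  64  47  45  35  29  22  14  13   7   9  10]
 [ 70  77  85  93  96  95  88  81  80  76  70  54  30   6  10   8   8   9]
 [ 49  51  56  60  63  70  73  76  80  81  82  67  37  12   7   9   5  10]
 [ 69  64  59  57  51  48  54  56  59  67  71  58  31   7   3   7  11   9]
 [100  97  91  86  77  68  64  60  57  53  49  37  17   5   3   7  11   5]
 [116 117 113 110 103  99  94  91  80  61  37  16   3   4   4   6  10   9]
 [122 119 112 103 105 106 107 104  92  69  32  12   1   5   9   6  11  13]
 [117 111  93  77  79  85  87  88  77  55  27   6   3  12  12   8  14   9]
 [117 100  67  41  36  42  51  49  45  32  16   6   7   6  10  13  11  11]
 [116  99  70  47  38  32  27  2
[... 2132 characters left out ...]
58 67 70 71 71]
 [-1  0 -1 -1 -1 -1 -1  0  0  0  2 11 28 46 62 69 71 69]
 [-1  0 -1 -1 -1 -1 -1  0  0  1  1  5 17 34 53 63 65 66]
 [ 0 -1 -1 -1 -2 -1  0  0  1  1  2  2  8 23 38 48 55 54]
 [ 0 -1 -1 -1 -1 -2  0  0  1  1  0  3  3  7 22 34 41 44]
 [ 0  0  0 -1 -1 -1 -1  0  0  2  2  1  3  2  7 24 33 40]
 [ 0  0 -1 -1 -1 -1  0  0  1  1  1  3  4  2  2 14 28 36]
 [ 0  0  0 -1 -1 -1  0  0  1  2  5  4  3  1  1  7 24 33]
 [ 0  0  0  0 -1  0  0  0  1  4  5  5  2  0  0  6 22 33]
 [ 1  0  0  0  0  0  0  1  3  4  4  3  1  0  1 11 24 32]
 [ 1  1  0  0  0  0  1  2  3  3  2  1  0  3 11 23 31 29]
 [ 1  0  0  0  0  0  1  3  3  1  0  0  3 10 22 29 28 21]
 [ 2  0  0  1  0  2  3  4  3  0 -1  0  3 12 24 27 21 14]]
```

Request:
{"op": "move_arm", "data": {
  "moves": [
    [0.002,0,0,0,0,0],
    [0.001,0,0,0,0,0],
    [0,0,0,0,0,0]
  ]
}}

```text
t: 16.48
tcp_pos: [486.0, -92.0, 297.4]
ee_rot: [[0.411, 0.247, 0.878], [-0.131, -0.937, 0.325], [0.902, -0.249, -0.352]]
wrist_force: [0.7, 0.5, -4.5]
grip_width: 0.0
grip_force: 1.6
```

Request:
{"op": "move_arm", "data": {
  "moves": [
    [-0.004,0,0,0,0,0],
    [-0.006,0,0,0,0,0],
    [-0.008,0,-0.001,0,0,0],
    [-0.006,0,-0.001,0,0,0],
    [0.001,-0.008,-0.014,0,0,0],
    [0.001,-0.011,-0.018,0,0,0],
    [0.001,-0.011,-0.018,0,0,0],
    [0.001,-0.011,-0.018,0,0,0],
    [0,-0.005,-0.01,0,0,0],
    [0,0,0,0,0,0]
  ]
}}

```text
t: 17.73
tcp_pos: [395.7, -72.1, 320.0]
ee_rot: [[0.409, 0.247, 0.879], [-0.131, -0.937, 0.324], [0.903, -0.247, -0.35]]
wrist_force: [0.7, -0.3, 0.1]
grip_width: -0.2
grip_force: 0.0
```

```bash
python3 z.py 3 | sed -n '1,18p'
python3 - <<'E'
from h import *
d=np.load("avg3.npz");f=lambda i,x,y,w,h,k:cv2.resize(np.clip(i[y:y+h,x:x+w]*1.3,0,255).astype(np.uint8),None,fx=k,fy=k,interpolation=cv2.INTER_CUBIC)[:,:,::-1]
cv2.imwrite("pics/fin.png",np.vstack([np.hstack([f(d["a"],240,70,160,120,2.5),f(d["b"],436,150,40,30,10)]),np.hstack([f(d["b"],270,120,220,165,400/220.)[:300],f(d["a"],295,90,40,30,10)])]))
E
```

```text
17.725 u 95.54886886754757 n -66.05300133003001 [ 0.7 -0.3  0.1]
cols 449..466, rows 160..182
[[109 118 121 117 117 117 117 116 114 117 116 116 116 114  95  63  28   9]
 [117 120 119 119 117 116 109 100  99 104 109 109 108 104  83  47  19   4]
 [116 118 118 117 120 115  98  73  67  75  81  84  85  80  60  29   9   7]
 [ 99 105 109 112 114 109  88  52  31  32  39  44  46  46  33  15   8  10]
 [ 72  78  84  90  93  94  76  45  25  23  23  23  19  20  13  12  12   8]
 [ 50  52  54  59  66  67  60  44  40  39  41  31  19   8   6   8   7   8]
 [ 67  62  57  53  52  51  47  44  45  48  47  41  23   7   8   9  10   7]
 [ 99  93  90  83  75  67  62  58  57  53  46  34  14   4   6   5   4   8]
 [114 115 114 107 104  99  94  88  79  69  48  26   8   2   9  10   9   8]
 [117 120 119 115 114 113 112 111 102  79  47  19   6   5   8   7   8  10]
 [118 117 109 104 107 108 111 110 100  77  43  10   4   6   5   7  11   8]
 [117 107  89  74  77  82  86  87  79  55  28   9   5   8   6   8   5  15]
 [115  96  66  42  38  41  47  52  44  30  14   8   2   5   9  10   9  10]
 [116  97  71  45  37  31  29  23  19  15   7   5   8   9   9  11   8   4]
 [118 107  94  81  75  69  63  53  39  22  14   7   6   9  10   9   8  16]
 [119 116 113 106 102 104 104  97  78  50  23   9   9   9   8   7  12  21]
```

View pics/fin.png

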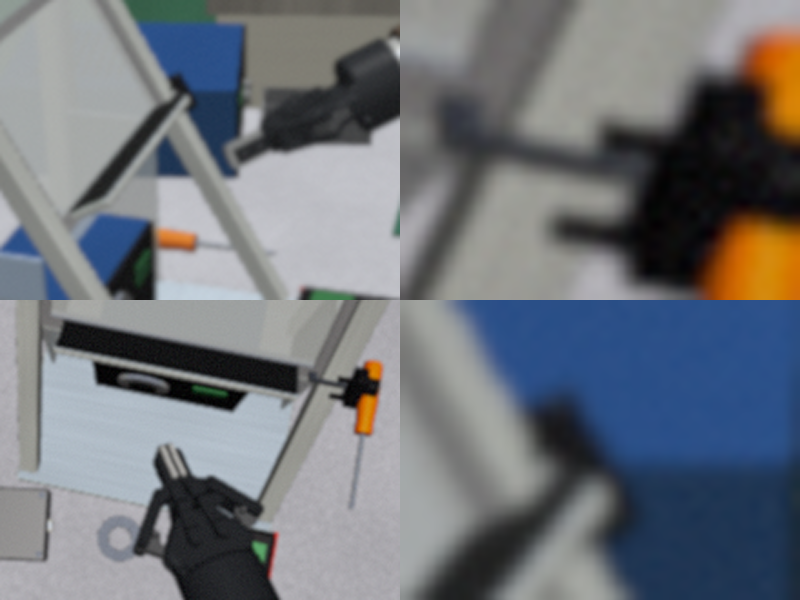

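```bash
python3 -c "
from plant import *
print(finish_job())"
```

```text
the job is handed in; nothing more can be done
None
```

The window is pushed up by the lip with its pointer between the marker's prongs, within about 4 mm of centre by my camera estimate. The marker and the objects in view show no movement, the hand is withdrawn and touching nothing, and the job is handed in at about 18 s.

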